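Load the instrument cassette into the steriliser cradle and turn the catch

ROBOT

A 7-joint arm with a two-finger parallel gripper is mounted at the origin on a cart in front of the work surface, level with it; the furniture and walls round the work are solid. World frame = base frame: x ahead of the robot, y to its left, z up, the work surface at z = 0. Lengths are in m, angles in rad, forces in N, time in s.
With the tool pointing down it reaches from about 0.35 to 0.9 m from the base axis. Payload 8.1 kg.
Tool frame: the origin (TCP) lies on the mounting face of the last link; the fingertips stand 178 mm ahead of it and the grasp point (between the pads) lies 159 mm ahead of it (robot.tip_reach is the z of the fingertips in the tool frame, in m); z points along the fingers, y is the line along which they close (so a half turn about z gives the same grasp; the last joint's range is limited). The gripper opens to 92 mm and grips with 3 to 60 N. Pads are 19 mm wide; open, the fingers measure 130 mm over their backs; the gripper's body (75 mm by 190 mm) begins 47 mm behind the grasp point.
Start: joints at [1.041, 0.434, 0.025, 1.573, -0.012, 1.134, -0.075], TCP at [0.259, -0.569, 0.405] pointing down, gripper open.
Joint ranges: [-2.62, 2.62], [-0.44, 2.09], [-1.27, 1.32], [0.08, 2.57], [-1.32, 4.46], [0.12, 2], [-2.74, 2.74]. Speed limits (rad/s): [2.22, 2.22, 3.01, 3.01, 3.14, 3.14, 3.14].

INTERFACE

Orientations are given as a unit quaternion [w, x, y, z].
In Python, from workcell import robot gives the robot as it stands. The module is installed in compiled form; this text tells all that it offers.
- The arm moves only by the tool step_arm, never from a script. Its argument "rows" is a list of rows, each a list of 6 numbers: the shift along the tool's x, y, z in units of 0.08 m (1.0 is 0.08 m), then the turn, a rotation vector about the tool's x, y, z in units of 90 degrees (1.0 is 90 degrees). A call has 1 to 20 rows; each row is the pose to reach, as a shift and turn from the pose commanded when the call began, along the tool's axes at that moment; what a row does not reach only later rows make up. A row lasts 1/8 s, in which the tool goes at most 62.5 mm and 10.7 degrees, less where a joint would pass 70% of its speed; a pose out of reach is approached as far as the arm can. A call with a number of a shift or a turn outside -1 to 1 is refused whole. A call with a gripper value outside its range is refused whole. "jaw" is the opening, from -1 (shut) to 1 (fully open), set as the call begins (left out, the last holds). The fingers move at their own pace and stop on an object; "squeeze" is the grip in N (left out, the last holds). Time passes only in rows, so rows that repeat a pose let the fingers close. It gives the time, the measured TCP pose, the force, the opening and the grip force at its end, in the units of the state.
- robot.read_state(): the state, without advancing time (a new reading comes with each control period).
- robot.get_image(name): name is "scene" or "side" or "wrist"; returns the picture (420x560x3 uint8, red, green, blue); there is no depth.
- robot.camera_params(name): a dict with "fov_y" (degrees; the focal length in pixels is half the picture's height over the tangent of half this angle, whatever the lens; pixels are square), "cx", "cy" (the principal point, pixels), "rvec" (rotation vector, rad) and "tvec" (3), from world to camera coordinates, as OpenCV has them; the wrist camera has in their place "mount" (4x4, takes a point from camera to tool coordinates, whose origin is the TCP and whose axes are the flange's). Camera axes: x right, y down, z forward; pixel columns grow to the right and rows downward; lengths in m; the calibration is good to about 2 mm. A picture is of the moment at which its call begins: read the wrist's pose just before it. camera_params takes no time and is no camera call.
- robot.sign_off(): hands the job in; it is judged then, once.
Trained networks look in the newest picture that a camera, given by its name, has taken for a name from the list of things; names that differ only in an ending like _2 or _b are one class to them, and where a whole thing is asked for, a point or a joint stands for the part that bears it (a point fixed in the world has none). Each returns a list of dicts, best first, with "confidence" (0 to 1); they miss things now and then, are a little off and sometimes report something else, mostly with a low value. They report only what shows in the picture. A call takes as long as a camera call.
- robot.look_for(camera, thing): "position" ([column, row] in pixels, amid what is visible of it).
- robot.outline_of(camera, thing): "region" (420x560 bool, what is visible of it) and "position" ([column, row] in pixels, amid what is visible of it).
- robot.mark_of(camera, thing): "position" ([column, row] in pixels: a listed point, or the origin of a listed thing).
The state is a dict: "clock": time; "joint_pos": joint angles; "joint_velocities": joint speeds; "effort": joint torques, N m; "eef_pos": TCP position; "orientation": TCP orientation; "force": force on the tool from outside, world axes, zero at the start; "moment": the same for the moment, N m; "grip_width": finger opening in m; "finger_force": force on a finger pad.
Only numpy, scipy, OpenCV 4.12 (cv2) and the standard library are available. Lean on these libraries where they do the work, as an engineer would, in place of code of your own. Each camera call takes 0.05 s, during which the arm holds its last target. There are 200 camera calls.

TASK

Load the instrument cassette into the wire steriliser cradle by pushing only; nothing is to be picked up. First press the small latch on the cassette's front shut, so that it cannot foul the guides, then push the cassette along the bench into the cradle's mouth until it is fully home against the back stop, and last push the turn catch round until it lies right across the mouth behind the cassette. Leave the other things on the bench where they stand.

Things in the scene. Friction and masses are not known exactly. Their poses are not given: they have to be found in the camera images.
- cassette: closed flat box of perforated stainless steel, 106 x 182 mm, 30 mm high, 0.6 to 0.85 kg, loose on the bench. Origin: centre of its underside. y runs along its length (flat ends at y = +91 and -91 mm), x across, z up. Upright long sides at x = -48 mm (front, towards the robot, bears the latch) and x = +50 mm (back; hinge knuckles to 53 mm). It slides with 3 to 7 N
- cassette_latch (a joint): latch flap in the middle of the cassette's front long side, 30 mm wide, 20 mm high, hinged along its upper edge 26 mm above the underside. 0 = shut, hanging flat on the front (its face then at x = -53 mm); 1.05 rad = fully out. Light friction (about 1 N at the lip), stays where it is left; pressing the lip towards the cassette closes it; press hard and the cassette slides
- latch_lip (a point): middle of the latch flap's free lower edge; it lies about 9 mm above the cassette's underside when shut and swings out up to 15 mm in front of the cassette when open
- cradle: loading cradle of bent stainless wire, fixed, on the bench right of the cassette, open at the top and the mouth. Origin: on the bench, where the origin of a cassette fully home lies. y points out of the mouth (the cassette goes in towards -y), x across (as the cassette's x when home, latch to the robot's side), z up
- cradle_mouth (a point): middle of the mouth, 18 mm above the bench, 86 mm from the cradle's origin. Side guides of 5 mm wire at this height stand 112 mm apart inside from here to the stop; from here outwards they flare to 152 mm apart at y = 124 mm. Three floor runners, tops 4 mm above the bench, slope down to the bench between y = 84 and 113 mm, so the cassette slides up on to them
- cradle_stop (a point): middle of the back stop's inner face (y = -91 mm), 18 mm above the bench: cross wires 18 and 30 mm high, which the cassette's leading end meets when home. The carrying bail behind it reaches y = -115 mm and is 55 mm high
- catch (a joint): turn catch: flat steel arm, 57 mm from its upright pivot to its tip, 9 mm wide, from 24 to 28 mm above the bench, with a thumb stud near the tip. 0 (end stop) = across the mouth along the cradle's +x, about 5 mm behind a cassette that is home; 1.57 rad = straight out along the cradle's +y, clear of the cassette's path; at most 2.1. Stays where it is left, under 1 N moves the stud
- catch_stud (a point): the thumb stud of the turn catch: upright steel pin 11 mm in diameter, from 27 to 47 mm above the bench, 51 mm from the pivot; the point is on its axis 36 mm above the bench
- catch_pivot (a point): pivot of the turn catch on a post beside the mouth, on the robot's side: at x = -70, y = 101 mm of the cradle; the point is 26 mm above the bench; the pivot's head is 31 mm high
- kidney_dish: bystander: steel kidney dish 75 x 162 mm, 32 mm high, near the front edge of the bench beside the cradle; origin at the centre of its underside. Do not move it
- indicator_tape: bystander: flat roll of tape, 104 mm across, 25 mm high, at the back of the bench; origin at the centre of its underside. Do not move it
- strip_box: bystander: upright carton 34 x 62 mm, 88 mm high, at the back of the bench behind the cassette; origin at the centre of its underside. Do not move it

How it is judged:
By the outcome, as a careful person would: the job done as asked, in the order asked, and still so for the second after the job is handed in, with the robot touching nothing.
It also fails if it takes over 72 s, if anything falls off the work surface, if the arm or the gripper's body presses on something with over 40 N, if the wrist force passes 120 N, or if a joint passes its speed limit or range.

## Working session

There is one attempt and no reset: what is moved stays moved. The work goes in short steps, Python scripts to look and compute and a tool call to move; the robot and the scene stay as the last step left them, time stands still between calls to the robot, and variables do not carry over. Pictures are saved under pics/ and viewed, at most 10 in all, crops included, and the job is handed in when it is done.

Besides the shell and the picture viewer there is one more tool, called by a JSON object that holds its "fn" and its "kwargs". step_arm: Moves the arm, as the interface text tells. Shifts and turns lie within -1 to 1; 1 stands for 0.08 m of shift or 90 degrees of turn. Its arguments: {"type":"object","properties":{"rows":{"type":"array"},"jaw":{"type":"number"},"squeeze":{"type":"number"}},"required":["rows"]}

```bash
mkdir -p pics
cat > h.py <<'E'
import numpy as np, cv2
from workcell import robot
from scipy.spatial.transform import Rotation as R
def tool():
    s=robot.read_state(); q=s["orientation"]; T=np.eye(4)
    T[:3,:3]=R.from_quat([q[1],q[2],q[3],q[0]]).as_matrix(); T[:3,3]=s["eef_pos"]; return T
def cam(name,T=None):
    p=robot.camera_params(name); f=210/np.tan(np.radians(p["fov_y"]/2))
    K=np.array([[f,0,p["cx"]],[0,f,p["cy"]],[0,0,1]])
    if "mount" in p: M=(tool() if T is None else T)@np.array(p["mount"]); 
    else:
        W=np.eye(4); W[:3,:3]=cv2.Rodrigues(np.array(p["rvec"],float))[0]; W[:3,3]=np.ravel(p["tvec"]); M=np.linalg.inv(W)
    return K,M
def ray(px,name,z,T=None):
    K,M=cam(name,T); d=M[:3,:3]@np.linalg.solve(K,[px[0],px[1],1]); o=M[:3,3]
    return o+d*(z-o[2])/d[2]
def proj(P,name,T=None):
    K,M=cam(name,T); c=np.linalg.inv(M)@np.append(P,1); u=K@c[:3]; return u[:2]/u[2]
def save(name,fn):
    im=robot.get_image(name); cv2.imwrite("pics/"+fn,im[:,:,::-1]); return im
E
python3 - <<'E'
from h import *
s=robot.read_state(); print(s, robot.tip_reach)
a=save("scene","a.png"); b=save("side","b.png"); c=save("wrist","w0.png")
cv2.imwrite("pics/ab.png",cv2.resize(np.vstack([np.hstack([a,b]),np.hstack([c,c*0])])[:,:,::-1],(800,600)))
Z=dict(cassette=0,latch_lip=.01,cradle=0,cradle_mouth=.018,cradle_stop=.018,catch_stud=.036,catch_pivot=.026,kidney_dish=0,indicator_tape=0,strip_box=0)
for n in ("scene","side"):
    print(n,robot.camera_params(n))
    for t,z in Z.items():
        for m in robot.mark_of(n,t)[:2]: print(t,np.round(m["position"]),round(m["confidence"],2),np.round(ray(m["position"],n,z),3))
E
```

```text
{'clock': 0.0, 'joint_pos': array([ 1.04141026,  0.43523825,  0.02497174,  1.57407274, -0.01159124,
        1.13399902, -0.07512389]), 'joint_velocities': array([ 6.37133604e-04, -1.63233683e-05,  1.27254054e-03, -3.42642121e-04,
        1.43713534e-03,  8.39563435e-04,  7.97867051e-04]), 'effort': array([ 7.74530308e-04, -6.67851305e+01,  9.84709673e-01, -3.14457500e+01,
       -6.07560785e-02,  4.28892660e-02,  1.28191700e-04]), 'eef_pos': array([ 0.25859625, -0.56874938,  0.40394468]), 'orientation': array([-7.48957439e-04,  9.77327055e-01,  2.11733817e-01, -2.39285266e-04]), 'force': array([-0.70065822,  0.80979881, -0.58980157]), 'moment': array([-0.05977757, -0.04082067,  0.02101829]), 'finger_force': 0.0, 'grip_width': 0.09150064342209539} 0.178
scene {'fov_y': 42.43479841756254, 'cx': 274.781874058353, 'cy': 204.81703784192172, 'rvec': array([ 1.98117312, -0.70850361,  0.45239124]), 'tvec': array([-0.60375813,  0.14803056,  1.29962151])}
cassette [211. 215.] 0.6 [ 0.496 -0.068  0.   ]
latch_lip [191. 211.] 0.45 [ 0.453 -0.031  0.01 ]
cradle [301. 262.] 0.63 [ 0.539 -0.4    0.
[... 572 characters left out ...]
.46441231, 0.22944626, 1.07479091])}
cassette [282. 263.] 0.62 [ 0.511 -0.066  0.   ]
latch_lip [308. 266.] 0.61 [ 0.442 -0.055  0.01 ]
cradle [306. 212.] 0.76 [ 0.533 -0.397  0.   ]
cradle_mouth [299. 218.] 0.62 [ 0.532 -0.305  0.018]
cradle_mouth [306. 210.] 0.17 [ 0.527 -0.368  0.018]
cradle_stop [314. 197.] 0.86 [ 0.528 -0.476  0.018]
catch_stud [322. 223.] 0.42 [ 0.453 -0.256  0.036]
catch_pivot [320. 219.] 0.67 [ 0.467 -0.299  0.026]
catch_pivot [307. 266.] 0.5 [ 0.439 -0.03   0.026]
kidney_dish [357. 203.] 0.86 [ 0.396 -0.517  0.   ]
indicator_tape [218. 234.] 0.82 [ 0.723 -0.167  0.   ]
strip_box [184. 260.] 0.9 [ 0.744 -0.007  0.   ]
strip_box [307. 266.] 0.31 [ 0.449 -0.076  0.   ]
```

View pics/ab.png

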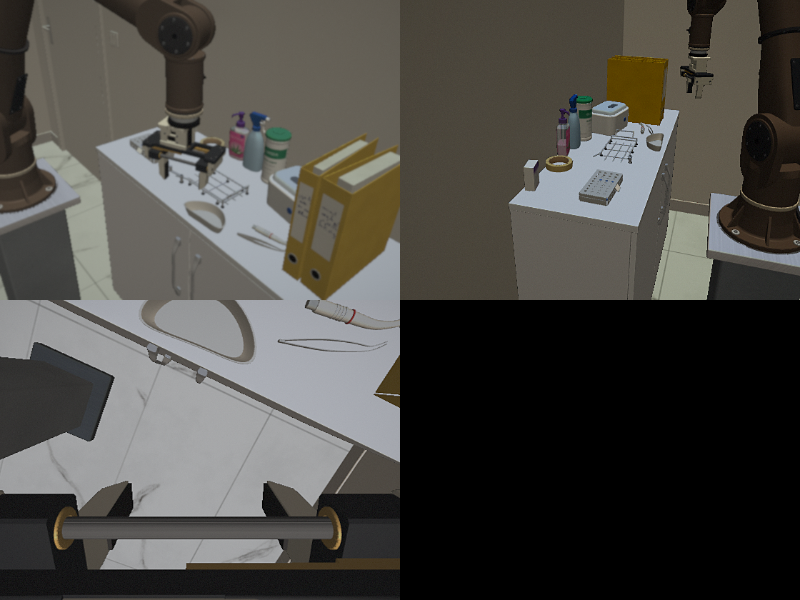

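{"fn": "step_arm", "kwargs": {"rows": [[0,0,0,0,0,0.271],[0,0,0,0,0,0.271],[0,0,0,0,0,0.271]], "jaw": -1}}

```text
clock: 1.52
eef_pos: [0.2588, -0.5689, 0.4048]
orientation: [0.0, 1.0, -0.001, -0.0]
force: [-1.1, 1.0, 0.1]
grip_width: 0.0664
finger_force: 0.0
```

{"fn": "step_arm", "kwargs": {"rows": [[0.7,-1,0,0,0,0],[0.7,-1,0,0,0,0]]}}

```text
clock: 1.78
eef_pos: [0.3164, -0.4867, 0.4047]
orientation: [-0.0, 1.0, 0.001, 0.0]
force: [0.6, -0.6, 0.2]
grip_width: 0.0465
finger_force: 0.0
```

{"fn": "step_arm", "kwargs": {"rows": [[0.7,-1,0,0,0,0],[0.7,-1,0,0,0,0]]}}

```text
clock: 2.02
eef_pos: [0.3724, -0.4061, 0.4049]
orientation: [-0.0, 1.0, 0.002, 0.0]
force: [-0.4, -0.3, -0.6]
grip_width: 0.0268
finger_force: 0.0
```

{"fn": "step_arm", "kwargs": {"rows": [[0.6,-1,0,0,0,0],[0.6,-1,0,0,0,0],[0.6,-1,0,0,0,0]]}}

```text
clock: 2.4
eef_pos: [0.4201, -0.3262, 0.4049]
orientation: [-0.0, 1.0, 0.003, 0.0]
force: [-0.3, -1.0, -0.6]
grip_width: 0.0008
finger_force: 0.0
```

```bash
cat > look.py <<'E'
from h import *
import sys
def look(things,n="wrist"):
    T=tool()
    Z=dict(cassette=0,latch_lip=.01,cradle=0,cradle_mouth=.018,cradle_stop=.018,catch_stud=.036,catch_pivot=.026,kidney_dish=0,indicator_tape=0,strip_box=0)
    for t in things:
        for m in robot.mark_of(n,t)[:2]: print(t,np.round(m["position"]),round(m["confidence"],2),np.round(ray(m["position"],n,Z[t],T),4))
E
python3 - <<'E'
from look import *
print(robot.read_state()["eef_pos"],tool()[:3,:3].round(3)); print(robot.camera_params("wrist"))
save("wrist","w1.png")
look("cassette latch_lip cradle cradle_mouth cradle_stop catch_stud catch_pivot".split())
E
```

```text
[ 0.42012875 -0.3261859   0.40489984] [[ 1.     0.006  0.001]
 [ 0.006 -1.     0.001]
 [ 0.001 -0.001 -1.   ]]
{'fov_y': 62.51111260551863, 'cx': 276.2197032323738, 'cy': 213.64564351253506, 'mount': array([[-2.47026820e-04, -9.56050102e-01, -2.93203242e-01,
         7.92999870e-02],
       [ 9.99999969e-01, -2.34945625e-04, -7.64214717e-05,
         1.12477597e-04],
       [ 4.17593692e-06, -2.93203252e-01,  9.56050131e-01,
         1.99509659e-02],
       [ 0.00000000e+00,  0.00000000e+00,  0.00000000e+00,
         1.00000000e+00]])}
cassette [ 20. 100.] 0.97 [ 0.5052 -0.0567  0.    ]
latch_lip [ 21. 164.] 0.79 [ 0.4389 -0.0514  0.01  ]
cradle [350.  74.] 0.95 [ 0.5321 -0.4047  0.    ]
cradle [ 18. 100.] 0.74 [ 0.5047 -0.0552  0.    ]
cradle_mouth [273.  73.] 0.91 [ 0.5313 -0.3243  0.018 ]
cradle_stop [452.  72.] 0.58 [ 0.5324 -0.5006  0.018 ]
catch_stud [200. 157.] 0.79 [ 0.4507 -0.2514  0.036 ]
catch_pivot [256. 146.] 0.69 [ 0.4611 -0.3075  0.026 ]
catch_pivot [204. 154.] 0.68 [ 0.4525 -0.2541  0.026 ]
```

View pics/w1.png

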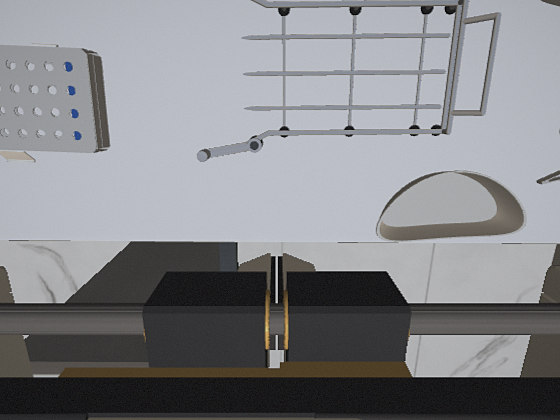

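{"fn": "step_arm", "kwargs": {"rows": [[0,-1,0.5,0,0,0],[0,-1,0.5,0,0,0]]}}

```text
clock: 3.05
eef_pos: [0.4178, -0.2467, 0.3635]
orientation: [-0.001, 1.0, 0.001, -0.001]
force: [0.1, 0.4, 0.3]
grip_width: 0.0004
finger_force: 0.0
```

{"fn": "step_arm", "kwargs": {"rows": [[0,-1,0.5,0,0,0],[0,-1,0.5,0,0,0]]}}

```text
clock: 3.3
eef_pos: [0.4176, -0.1664, 0.3236]
orientation: [-0.001, 1.0, 0.001, -0.001]
force: [-0.2, -0.7, -0.2]
grip_width: 0.0002
finger_force: 0.0
```

{"fn": "step_arm", "kwargs": {"rows": [[-0.25,-1,0,0,0,0],[-0.25,-1,0,0,0,0],[-0.25,-1,0,0,0,0],[-0.25,-1,0,0,0,0]]}}

```text
clock: 3.8
eef_pos: [0.3985, -0.0898, 0.3249]
orientation: [0.0, 1.0, -0.0, 0.0]
force: [0.6, 0.1, 0.6]
grip_width: 0.0004
finger_force: 0.0
```

Run:
```python
from look import *
T=tool();print(T.round(4)); 
save("wrist","w2.png")
look("cassette latch_lip".split())
for nm in ("cassette","cassette_latch"):
    o=robot.outline_of("wrist",nm)[0]; r=o["region"]; print(nm,o["confidence"],r.sum())
    c=max(cv2.findContours(r.astype(np.uint8),0,2)[0],key=cv2.contourArea)
    a=cv2.approxPolyDP(c,4,True)[:,0]; print([(tuple(p),tuple(ray(p,"wrist",.03,T)[:2].round(4))) for p in a])
```

```text
[[ 1.000e+00 -1.000e-04  6.000e-04  3.985e-01]
 [-1.000e-04 -1.000e+00 -5.000e-04 -8.980e-02]
 [ 6.000e-04  5.000e-04 -1.000e+00  3.249e-01]
 [ 0.000e+00  0.000e+00  0.000e+00  1.000e+00]]
cassette [231.  71.] 0.77 [ 0.5066 -0.053   0.    ]
cassette [234. 149.] 0.18 [ 0.4436 -0.0538  0.    ]
latch_lip [232. 153.] 0.67 [ 0.4411 -0.053   0.01  ]
cassette 0.89 33384
[((np.int32(97), np.int32(0)), (np.float64(0.5499), np.float64(0.0351))), ((np.int32(110), np.int32(121)), (np.float64(0.4682), np.float64(0.0376))), ((np.int32(117), np.int32(131)), (np.float64(0.4607), np.float64(0.0332))), ((np.int32(211), np.int32(136)), (np.float64(0.4569), np.float64(-0.0394))), ((np.int32(214), np.int32(151)), (np.float64(0.4453), np.float64(-0.0411))), ((np.int32(248), np.int32(152)), (np.float64(0.4445), np.float64(-0.0678))), ((np.int32(248), np.int32(136)), (np.float64(0.4568), np.float64(-0.0681))), ((np.int32(339), np.int32(138)), (np.float64(0.4553), np.float64(-0.139))), ((np.int32(345), np.int32(133)), (np.float64(0.4591), np.float64(-0.1434))), ((np.int32(353), np.int32(0)), (np.float64(0.5498), np.float64(-0.1438)))]
cassette_latch 0.96 548
[((np.int32(212), np.int32(138)), (np.float64(0.4553), np.float64(-0.0401))), ((np.int32(217), np.int32(151)), (np.float64(0.4453), np.float64(-0.0434))), ((np.int32(249), np.int32(149)), (np.float64(0.4468), np.float64(-0.0687))), ((np.int32(243), np.int32(137)), (np.float64(0.4561), np.float64(-0.0642)))]
```

View pics/w2.png

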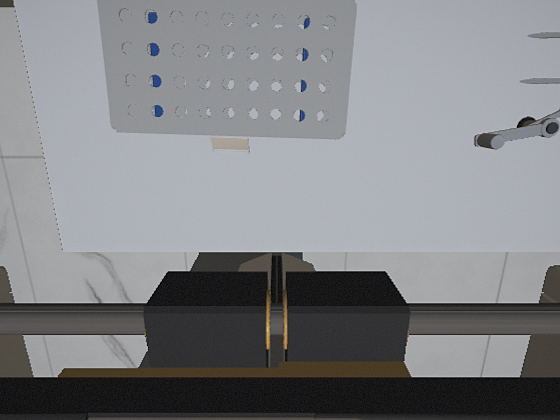

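{"fn": "step_arm", "kwargs": {"rows": [[0,-0.45,0.9,0,0,0],[0,-0.45,0.9,0,0,0]]}}

```text
clock: 4.3
eef_pos: [0.3973, -0.052, 0.2507]
orientation: [-0.0, 1.0, 0.001, -0.001]
force: [-0.9, 0.4, 0.4]
grip_width: 0.0006
finger_force: 0.0
```

{"fn": "step_arm", "kwargs": {"rows": [[0,0,0.4,0,0,0],[0,0,0.84,0,0,0],[0,0,0.84,0,0,0],[0,0,0.84,0,0,0]]}}

```text
clock: 4.8
eef_pos: [0.3985, -0.053, 0.1862]
orientation: [0.0, 1.0, 0.0, 0.0]
force: [0.6, 0.1, 0.6]
grip_width: 0.0003
finger_force: 0.0
```

{"fn": "step_arm", "kwargs": {"rows": [[0.15,0,0.02,0,0,0],[0.25,0,0.02,0,0,0],[0.3,0,0.02,0,0,0],[0.35,0,0.02,0,0,0],[0.4,0,0.02,0,0,0],[0.44,0,0.02,0,0,0],[0.48,0,0.02,0,0,0],[0.5,0,0.02,0,0,0],[0.52,0,0.02,0,0,0]]}}

```text
clock: 5.92
eef_pos: [0.4398, -0.0528, 0.1839]
orientation: [0.0, 1.0, 0.001, -0.0]
force: [-0.2, 0.5, -0.6]
grip_width: 0.0006
finger_force: 0.3
```

{"fn": "step_arm", "kwargs": {"rows": [[0.015,0,0,0,0,0],[0.03,0,0,0,0,0],[0.04,0,0,0,0,0],[0.05,0,0,0,0,0]]}}

```text
clock: 6.42
eef_pos: [0.4425, -0.0528, 0.1836]
orientation: [0.0, 1.0, 0.0, -0.002]
force: [-5.6, 0.5, 2.8]
grip_width: 0.0004
finger_force: 3.0
```

Run:
```python
from look import *
save("wrist","w3.png");save("side","s3.png")
look(["cassette","latch_lip"]); look(["cassette","latch_lip"],"side")
a=cv2.imread("pics/w3.png");b=cv2.imread("pics/s3.png")[200:320,220:380]
cv2.imwrite("pics/c3.png",np.hstack([cv2.resize(a,(400,300)),cv2.resize(b,(400,300))]))
```

```text
cassette [280. 140.] 0.91 [ 0.5067 -0.0545  0.    ]
latch_lip [276. 254.] 0.58 [ 0.4538 -0.0529  0.01  ]
cassette [279. 265.] 0.55 [ 0.5145 -0.0557  0.    ]
```

View pics/c3.png

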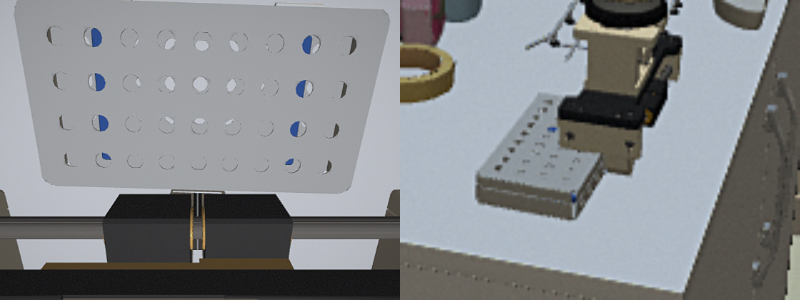

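{"fn": "step_arm", "kwargs": {"rows": [[0.04,0,0,0,0,0],[0.08,0,0,0,0,0],[0.12,0,0,0,0,0],[0.16,0,0,0,0,0],[0.2,0,0,0,0,0],[0.24,0,0,0,0,0],[0.28,0,0,0,0,0],[0.31,0,0,0,0,0],[0.31,0,0,0,0,0]]}}

```text
clock: 7.85
eef_pos: [0.469, -0.0527, 0.184]
orientation: [-0.0, 1.0, 0.001, 0.0]
force: [-2.6, 0.4, 0.1]
grip_width: 0.0001
finger_force: 0.9
```

```bash
cat > edge.py <<'E'
from look import *
def edge(name="cassette"):
    "cassette top outline in the wrist picture: sides as lines at z=.03"
    T=tool(); robot.get_image("wrist"); o=robot.outline_of("wrist",name)[0]
    c=max(cv2.findContours(o["region"].astype(np.uint8),0,1)[0],key=cv2.contourArea)[:,0]
    k=(c[:,0]>3)&(c[:,0]<556)&(c[:,1]>3)&(c[:,1]<416)
    P=np.array([ray(p,"wrist",.03,T)[:2] for p in c[k]])
    return T,P,o["confidence"]
E
python3 - <<'E'
from edge import *
T,P,cf=edge(); print(T[:3,3].round(4),cf,P.min(0),P.max(0))
lo=[];
for a,b in ((-.13,-.085),(-.02,.025)):
    q=P[(P[:,1]>a)&(P[:,1]<b)&(P[:,0]<P[:,0].mean())]; print("front x",np.median(q[:,0]),"at y",q[:,1].mean()); 
look(["cassette","latch_lip"])
E
```

```text
[ 0.469  -0.0527  0.184 ] 0.69 [ 0.482606   -0.14421223] [0.58228649 0.03810714]
front x 0.48450227514852473 at y -0.10748661677308381
front x 0.4853442941449918 at y 0.002625201287183798
cassette [277. 141.] 0.97 [ 0.5334 -0.0533  0.    ]
latch_lip [278. 256.] 0.68 [ 0.4797 -0.0537  0.01  ]
```

{"fn": "step_arm", "kwargs": {"rows": [[-0.2,0,0,0,0,0],[-0.25,0,0,0,0,0],[-0.25,0,-0.4,0,0,0],[-0.25,0,-0.9,0,0,0],[-0.25,0,-0.9,0,0,0]]}}

```text
clock: 8.68
eef_pos: [0.4503, -0.0528, 0.2586]
orientation: [0.0, 1.0, 0.0, 0.003]
force: [0.1, -0.3, -1.0]
grip_width: 0.0005
finger_force: 0.0
```

{"fn": "step_arm", "kwargs": {"rows": [[0.3,-0.5,0,0,0,0.1],[0.7,-1,0,0,0,0.22],[1,-1,0,0,0,0.33],[1,-1,0,0,0,0.44],[1,-1,0,0,0,0.55],[1,-1,0,0,0,0.66],[1,-1,0,0,0,0.77],[1,-1,0,0,0,0.88],[1,-1,0,0,0,1],[1,-1,0,0,0,1],[1,-1,0,0,0,1]], "jaw": 0.09}}

```text
clock: 10.05
eef_pos: [0.5284, 0.028, 0.2551]
orientation: [0.001, 0.709, -0.705, -0.0]
force: [-0.6, -0.0, 0.4]
grip_width: 0.0497
finger_force: 0.0
```

{"fn": "step_arm", "kwargs": {"rows": [[-0.6,0,0,0,0,0],[-0.6,0,0,0,0,0],[-0.6,0,0,0,0,0]]}}

```text
clock: 10.42
eef_pos: [0.5284, 0.0749, 0.2555]
orientation: [0.0, 0.708, -0.706, -0.001]
force: [-0.7, -0.2, -0.6]
grip_width: 0.0494
finger_force: 0.0
```

Run:
```python
from look import *
print(tool().round(4), robot.read_state()["joint_pos"].round(2))
save("wrist","w4.png"); 
look("cassette latch_lip cradle_mouth cradle_stop catch_stud catch_pivot".split())
```

```text
[[ 3.400e-03 -1.000e+00 -1.300e-03  5.284e-01]
 [-1.000e+00 -3.400e-03  4.000e-04  7.490e-02]
 [-4.000e-04  1.300e-03 -1.000e+00  2.555e-01]
 [ 0.000e+00  0.000e+00  0.000e+00  1.000e+00]] [-0.84  0.61  0.88  2.01 -0.64  0.83 -2.74]
cassette [269.  21.] 0.97 [ 0.5327 -0.0557  0.    ]
latch_lip [360.  24.] 0.52 [ 0.4795 -0.052   0.01  ]
```

View pics/w4.png

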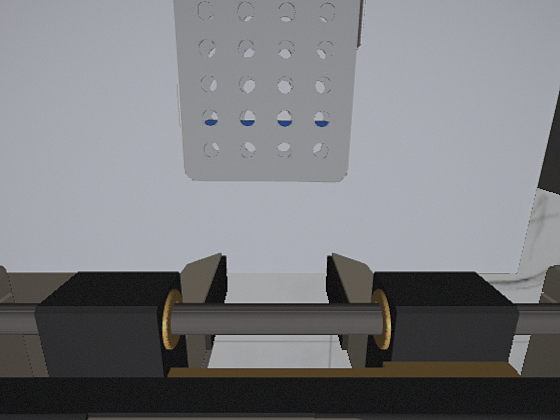

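{"fn": "step_arm", "kwargs": {"rows": [[0,0,0,0,0,-0.11],[0,0,0,0,0,-0.22],[0,0,0,0,0,-0.33],[0,0,0,0,0,-0.44],[0,0,0,0,0,-0.55],[0,0,0,0,0,-0.66],[0,0,0,0,0,-0.77],[0,0,0,0,0,-0.88],[0,0,0,0,0,-1],[0,0,0,0,0,-1]]}}

```text
clock: 12.02
eef_pos: [0.5285, 0.0749, 0.2561]
orientation: [-0.0, 1.0, -0.0, 0.0]
force: [0.1, -1.0, -1.0]
grip_width: 0.05
finger_force: 0.0
```

{"fn": "step_arm", "kwargs": {"rows": [[0,0,0,0,0,-0.11],[0,0,0,0,0,-0.22],[0,0,0,0,0,-0.33],[0,0,0,0,0,-0.44],[0,0,0,0,0,-0.55],[0,0,0,0,0,-0.66],[0,0,0,0,0,-0.77],[0,0,0,0,0,-0.88],[0,0,0,0,0,-1],[0,0,0,0,0,-1]]}}

```text
clock: 13.28
eef_pos: [0.5284, 0.0749, 0.2558]
orientation: [-0.0, 0.709, 0.706, -0.0]
force: [0.1, 0.3, -0.4]
grip_width: 0.0501
finger_force: 0.0
```

Run:
```python
from look import *
print(tool().round(4), robot.read_state()["joint_pos"].round(3))
```

```text
[[ 4.200e-03  1.000e+00 -5.000e-04  5.284e-01]
 [ 1.000e+00 -4.200e-03  0.000e+00  7.490e-02]
 [ 0.000e+00 -5.000e-04 -1.000e+00  2.558e-01]
 [ 0.000e+00  0.000e+00  0.000e+00  1.000e+00]] [-2.420e-01  4.650e-01  1.000e-03  1.959e+00 -1.000e-03  7.180e-01
 -2.440e-01]
```

{"fn": "step_arm", "kwargs": {"rows": [[0,0.04,0.5,0,0,0],[0,0.04,0.82,0,0,0],[0,0.04,0.82,0,0,0],[-0.15,0.04,0.82,0,0,0],[-0.25,0.04,0.82,0,0,0],[-0.3,0.04,0.82,0,0,0],[-0.35,0.04,0.82,0,0,0],[-0.42,0.04,0.82,0,0,0],[-0.5,0.04,0.82,0,0,0],[-0.58,0.04,0.82,0,0,0],[-0.66,0.04,0.82,0,0,0],[-0.74,0.04,0.82,0,0,0],[-0.82,0.04,0.82,0,0,0],[-0.9,0.04,0.82,0,0,0],[-1,0.04,0.82,0,0,0]]}}

```text
clock: 15.15
eef_pos: [0.5322, -0.003, 0.1911]
orientation: [-0.0, 0.706, 0.708, 0.001]
force: [-0.7, 6.6, 3.0]
grip_width: 0.0498
finger_force: 3.2
```

{"fn": "step_arm", "kwargs": {"rows": [[-0.1,0,0,0,0,0],[-0.2,0,0,0,0,0],[-0.3,0,0,0,0,0],[-0.4,0,0,0,0,0],[-0.5,0,0,0,0,0],[-0.6,0,0,0,0,0],[-0.7,0,0,0,0,0],[-0.8,0,0,0,0,0],[-0.9,0,0,0,0,0],[-1,0,0,0,0,0]]}}

```text
clock: 16.4
eef_pos: [0.5324, -0.0831, 0.1911]
orientation: [-0.0, 0.706, 0.708, 0.001]
force: [0.3, 7.7, 4.8]
grip_width: 0.0498
finger_force: 3.6
```

Run:
```python
from look import *
print(tool().round(4)[:,3])
a=save("scene","s5.png");b=save("side","b5.png")
for n in("scene","side"): look("cassette latch_lip cradle_mouth catch_stud".split(),n)
cv2.imwrite("pics/c5.png",np.hstack([cv2.resize(a[160:310,160:360],(400,300)),cv2.resize(b[150:300,200:400],(400,300))])[:,:,::-1])
```

```text
[ 0.5324 -0.0831  0.1911  1.    ]
cassette [249. 227.] 0.69 [ 0.5393 -0.1891  0.    ]
latch_lip [328. 273.] 0.69 [ 0.548  -0.4824  0.01  ]
latch_lip [234. 228.] 0.37 [ 0.4945 -0.1786  0.01  ]
cradle_mouth [282. 244.] 0.57 [ 0.5375 -0.3287  0.018 ]
catch_stud [239. 234.] 0.61 [ 0.4621 -0.2472  0.036 ]
cradle_mouth [299. 216.] 0.72 [ 0.5352 -0.3222  0.018 ]
catch_stud [323. 224.] 0.61 [ 0.4496 -0.2513  0.036 ]
```

View pics/c5.png

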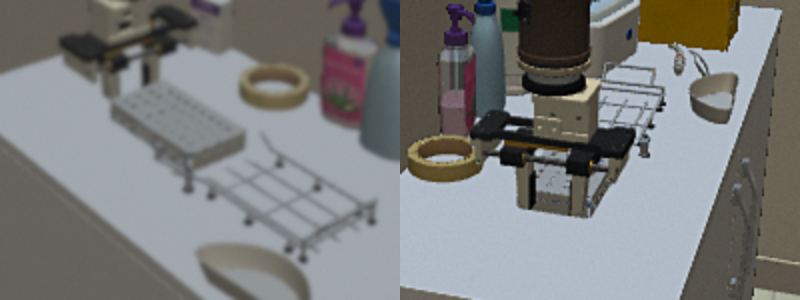

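{"fn": "step_arm", "kwargs": {"rows": [[-0.1,0,0,0,0,0],[-0.2,0,0,0,0,0],[-0.3,0,0,0,0,0],[-0.4,0,0,0,0,0],[-0.48,0,0,0,0,0],[-0.56,0,0,0,0,0],[-0.64,0,0,0,0,0],[-0.72,0,0,0,0,0],[-0.8,0,0,0,0,0]]}}

```text
clock: 18.02
eef_pos: [0.5317, -0.1476, 0.1903]
orientation: [-0.001, 0.706, 0.708, 0.0]
force: [-1.2, 6.7, 3.9]
grip_width: 0.0499
finger_force: 3.5
```

Run:
```python
from look import *
a=save("scene","s6.png")
look("cassette cradle_mouth".split(),"scene")
cv2.imwrite("pics/c6.png",cv2.resize(a[190:310,200:360],(800,600),interpolation=2)[:,:,::-1])
```

```text
cassette [260. 241.] 0.58 [ 0.5192 -0.2618  0.    ]
cradle_mouth [280. 245.] 0.68 [ 0.5287 -0.3283  0.018 ]
```

View pics/c6.png

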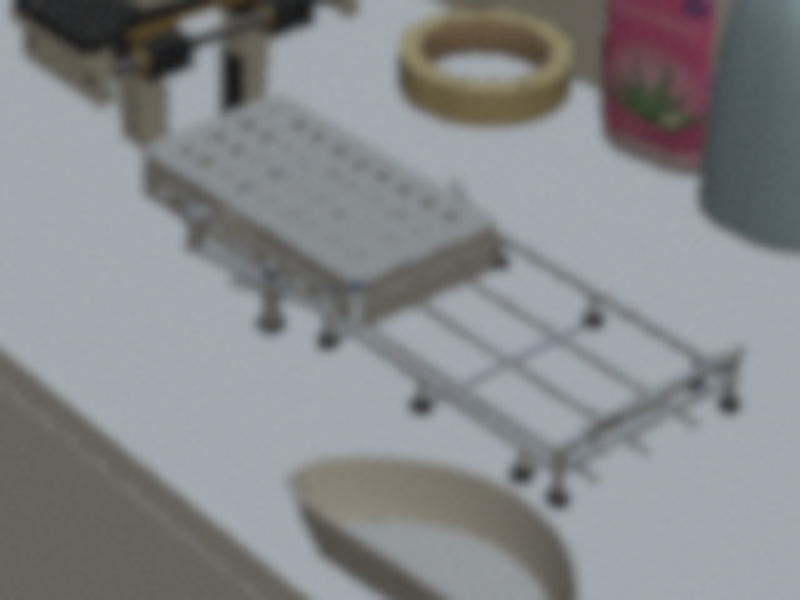

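{"fn": "step_arm", "kwargs": {"rows": [[-0.1,0,0,0,0,0],[-0.2,0,0,0,0,0],[-0.3,0,0,0,0,0],[-0.4,0,0,0,0,0],[-0.5,0,0,0,0,0],[-0.6,0,0,0,0,0],[-0.7,0,0,0,0,0],[-0.8,0,0,0,0,0],[-0.9,0,0,0,0,0],[-1,0,0,0,0,0]]}}

```text
clock: 19.42
eef_pos: [0.5318, -0.2275, 0.1902]
orientation: [-0.001, 0.706, 0.708, 0.0]
force: [-0.7, 7.9, 4.8]
grip_width: 0.05
finger_force: 3.7
```

{"fn": "step_arm", "kwargs": {"rows": [[-0.1,0,0,0,0,0],[-0.2,0,0,0,0,0],[-0.3,0,0,0,0,0],[-0.4,0,0,0,0,0],[-0.5,0,0,0,0,0],[-0.6,0,0,0,0,0],[-0.7,0,0,0,0,0],[-0.75,0,0,0,0,0],[-0.8,0,0,0,0,0],[-0.85,0,0,0,0,0],[-0.9,0,0,0,0,0]]}}

```text
clock: 20.8
eef_pos: [0.532, -0.299, 0.1902]
orientation: [-0.001, 0.706, 0.708, 0.0]
force: [-0.4, 8.8, 5.2]
grip_width: 0.05
finger_force: 4.3
```

Now creep until the force rises at the stop.

{"fn": "step_arm", "kwargs": {"rows": [[-0.03,0,0,0,0,0],[-0.06,0,0,0,0,0],[-0.09,0,0,0,0,0],[-0.12,0,0,0,0,0]]}}

```text
clock: 21.3
eef_pos: [0.5324, -0.3021, 0.1901]
orientation: [-0.006, 0.705, 0.709, 0.003]
force: [-4.6, 34.9, 23.2]
grip_width: 0.05
finger_force: 17.6
```

{"fn": "step_arm", "kwargs": {"rows": [[-0.015,0,0,0,0,0],[-0.03,0,0,0,0,0]]}}

```text
clock: 21.55
eef_pos: [0.5326, -0.3025, 0.1901]
orientation: [-0.007, 0.705, 0.71, 0.003]
force: [-4.3, 39.3, 24.9]
grip_width: 0.0502
finger_force: 19.7
```

{"fn": "step_arm", "kwargs": {"rows": [[0.2,0,0,0,0,0],[0.3,0,0,0,0,0],[0.3,0,-0.5,0,0,0],[0.3,0,-1,0,0,0],[0.3,-0.5,-1,0,0,0.1],[0.3,-1,-1,0,0,0.22],[0.3,-1,-1,0,0,0.33],[0.3,-1,-1,0,0,0.44],[0.3,-1,-1,0,0,0.55],[0.3,-1,-1,0,0,0.66],[0.3,-1,-1,0,0,0.77],[0.3,-1,-1,0,0,0.88],[0.3,-1,-1,0,0,1],[0.3,-1,-1,0,0,1]], "jaw": 0.09}}

```text
clock: 23.3
eef_pos: [0.4517, -0.2894, 0.2702]
orientation: [0.001, 1.0, 0.0, -0.0]
force: [0.6, 0.3, 0.2]
grip_width: 0.0499
finger_force: 0.0
```

{"fn": "step_arm", "kwargs": {"rows": [[-0.5,1,-1,0,0,0],[-0.5,1,-1,0,0,0],[-0.5,1,-1,0,0,0]], "jaw": -1}}

```text
clock: 23.68
eef_pos: [0.4099, -0.3734, 0.3535]
orientation: [0.003, 1.0, -0.001, 0.002]
force: [1.1, -0.0, -0.3]
grip_width: 0.0245
finger_force: 0.0
```

{"fn": "step_arm", "kwargs": {"rows": [[0,0.5,-0.4,0,0,0],[0,0.5,-0.4,0,0,0],[0,0.5,-0.4,0,0,0]]}}

```text
clock: 24.05
eef_pos: [0.4121, -0.4082, 0.3814]
orientation: [-0.0, 1.0, 0.002, -0.001]
force: [1.0, 1.2, 0.5]
grip_width: 0.0009
finger_force: 0.0
```

Run:
```python
from edge import *
print(tool().round(4))
save("wrist","w7.png")
look("cassette latch_lip cradle cradle_mouth cradle_stop catch_stud catch_pivot".split())
T,P,c=edge(); print(c,P.min(0),P.max(0))
```

```text
[[ 1.      0.0031 -0.001   0.4121]
 [ 0.0031 -1.      0.001  -0.4082]
 [-0.001  -0.001  -1.      0.3814]
 [ 0.      0.      0.      1.    ]]
cassette [268.  58.] 0.93 [ 0.5361 -0.3995  0.    ]
latch_lip [273. 119.] 0.7 [ 0.4802 -0.4035  0.01  ]
cradle [269.  61.] 0.66 [ 0.5335 -0.4     0.    ]
cradle [271. 120.] 0.2 [ 0.479 -0.402  0.   ]
cradle_stop [372.  57.] 0.89 [ 0.5351 -0.4941  0.018 ]
catch_stud [108. 150.] 0.65 [ 0.4528 -0.2505  0.036 ]
catch_pivot [166. 139.] 0.68 [ 0.4619 -0.3028  0.026 ]
0.9 [ 0.48212706 -0.49420222] [ 0.57533329 -0.31019214]
```

View pics/w7.png

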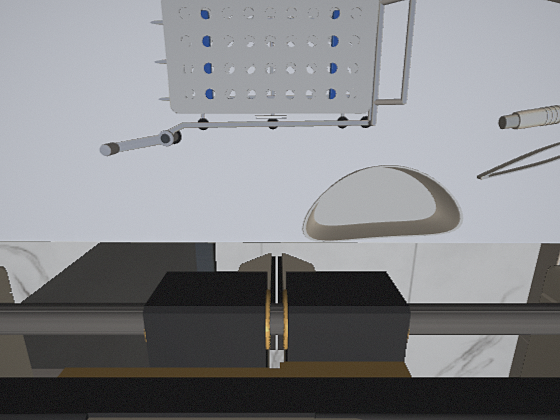

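{"fn": "step_arm", "kwargs": {"rows": [[0,-0.95,0.5,0,0,0],[0,-0.95,0.5,0,0,0],[0,-0.95,0.5,0,0,0]]}}

```text
clock: 24.92
eef_pos: [0.4122, -0.3311, 0.3417]
orientation: [-0.001, 1.0, 0.002, -0.001]
force: [0.3, -1.0, 0.2]
grip_width: 0.0003
finger_force: 0.0
```

{"fn": "step_arm", "kwargs": {"rows": [[0,-0.9,0.7,0,0,0],[0,-0.9,0.7,0,0,0],[0,-0.9,0.7,0,0,0]]}}

```text
clock: 25.3
eef_pos: [0.4121, -0.2603, 0.2859]
orientation: [-0.0, 1.0, 0.001, -0.001]
force: [0.8, -0.3, 0.3]
grip_width: 0.0003
finger_force: 0.0
```

{"fn": "step_arm", "kwargs": {"rows": [[0,0,0.5,0,0,0],[0,0,0.86,0,0,0],[0,0,0.86,0,0,0],[0,0,0.86,0,0,0]]}}

```text
clock: 25.8
eef_pos: [0.4125, -0.2623, 0.2189]
orientation: [0.001, 1.0, -0.0, 0.001]
force: [-0.5, 0.3, -0.4]
grip_width: 0.0002
finger_force: 0.0
```

Run:
```python
from look import *
print(tool()[:3,3].round(4)); robot.get_image("wrist")
look("catch_stud catch_pivot".split())
```

```text
[ 0.4125 -0.2623  0.2189]
catch_stud [254. 188.] 0.91 [ 0.4553 -0.2517  0.036 ]
catch_pivot [359. 167.] 0.93 [ 0.4637 -0.304   0.026 ]
```

{"fn": "step_arm", "kwargs": {"rows": [[0.1,0,0.04,0,0,0],[0.2,0,0.04,0,0,0],[0.28,0,0.04,0,0,0],[0.36,0,0.04,0,0,0],[0.44,0,0.04,0,0,0],[0.52,0,0.04,0,0,0],[0.6,0,0.04,0,0,0],[0.68,0,0.04,0,0,0],[0.76,0,0.04,0,0,0],[0.84,0,0.04,0,0,0],[0.91,0,0.04,0,0,0],[0.91,0,0.04,0,0,0]]}}

```text
clock: 27.45
eef_pos: [0.4831, -0.2636, 0.2142]
orientation: [0.002, 1.0, -0.001, -0.001]
force: [-8.0, -9.9, 0.6]
grip_width: 0.0003
finger_force: 5.2
```

Run:
```python
from look import *
print(tool()[:3,3].round(4)); save("wrist","w8.png")
look("catch_stud catch_pivot".split())
```

```text
[ 0.4831 -0.2636  0.2142]
catch_stud [278. 244.] 0.6 [ 0.4976 -0.2654  0.036 ]
catch_pivot [278. 247.] 0.26 [ 0.4922 -0.2654  0.026 ]
```

View pics/w8.png

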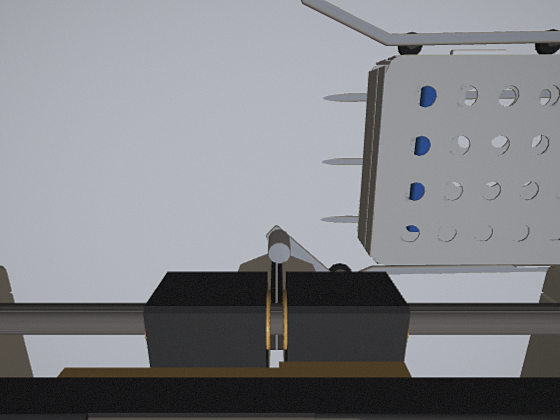

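{"fn": "step_arm", "kwargs": {"rows": [[-0.2,0,0,0,0,0],[-0.4,0,0,0,0,0],[-0.4,-0.3,0,0,0,0],[-0.4,-0.62,0,0,0,0],[-0.2,-0.62,0,0,0,0],[0.1,-0.62,0,0,0,0],[0.3,-0.62,0,0,0,0],[0.3,-0.62,0,0,0,0]]}}

```text
clock: 28.6
eef_pos: [0.5097, -0.2112, 0.2143]
orientation: [0.0, 1.0, 0.001, 0.0]
force: [-0.9, 1.0, 0.3]
grip_width: 0.0007
finger_force: 0.0
```

Run:
```python
from look import *
print(tool()[:3,3].round(4)); robot.get_image("wrist")
look("catch_stud catch_pivot".split())
```

```text
[ 0.5097 -0.2112  0.2143]
catch_pivot [441. 337.] 0.56 [ 0.4625 -0.3058  0.026 ]
```

{"fn": "step_arm", "kwargs": {"rows": [[0,0.15,0,0,0,0],[0,0.25,0,0,0,0],[0,0.35,0,0,0,0],[0,0.43,0,0,0,0],[0,0.5,0,0,0,0],[0,0.57,0,0,0,0],[0,0.64,0,0,0,0],[0,0.7,0,0,0,0],[0,0.76,0,0,0,0],[0,0.8,0,0,0,0]]}}

```text
clock: 30.0
eef_pos: [0.5085, -0.2756, 0.2142]
orientation: [0.0, 1.0, 0.0, -0.0]
force: [1.6, 1.2, 1.0]
grip_width: 0.0003
finger_force: 0.8
```

{"fn": "step_arm", "kwargs": {"rows": [[0,0.02,0,0,0,0],[0,0.04,0,0,0,0],[0,0.05,0,0,0,0]]}}

```text
clock: 30.38
eef_pos: [0.5087, -0.2792, 0.2143]
orientation: [0.0, 1.0, 0.0, -0.0]
force: [-0.1, 0.8, 0.9]
grip_width: 0.0009
finger_force: 0.6
```

No end stop felt yet; go on in small steps.

{"fn": "step_arm", "kwargs": {"rows": [[0,0.02,0,0,0,0],[0,0.04,0,0,0,0]]}}

```text
clock: 30.62
eef_pos: [0.5088, -0.2823, 0.2143]
orientation: [0.0, 1.0, 0.001, 0.0]
force: [1.0, 0.3, 0.3]
grip_width: 0.0007
finger_force: 0.5
```

{"fn": "step_arm", "kwargs": {"rows": [[0,0.02,0,0,0,0],[0,0.03,0,0,0,0]]}}

```text
clock: 30.88
eef_pos: [0.5087, -0.2845, 0.2143]
orientation: [-0.0, 1.0, 0.001, -0.0]
force: [0.3, 3.2, 2.7]
grip_width: 0.0005
finger_force: 1.9
```

{"fn": "step_arm", "kwargs": {"rows": [[0,0.02,0,0,0,0],[0,0.03,0,0,0,0],[0,0.03,0,0,0,0]]}}

```text
clock: 31.25
eef_pos: [0.5089, -0.2855, 0.2141]
orientation: [-0.001, 1.0, 0.001, -0.001]
force: [0.0, 7.7, 3.7]
grip_width: 0.0008
finger_force: 3.9
```

{"fn": "step_arm", "kwargs": {"rows": [[0,-0.2,0,0,0,0],[0,-0.4,0,0,0,0],[0,-0.4,-0.5,0,0,0],[-0.4,-0.2,-1,0,0,0],[-1,0.3,-1,0,0,0],[-1,0.6,-1,0,0,0]]}}

```text
clock: 32.0
eef_pos: [0.4254, -0.3364, 0.2952]
orientation: [0.0, 1.0, -0.001, -0.0]
force: [0.9, 0.8, -1.0]
grip_width: 0.0002
finger_force: 0.0
```

{"fn": "step_arm", "kwargs": {"rows": [[-0.2,0.7,-1,0,0,0],[-0.2,0.7,-1,0,0,0],[-0.2,0.7,-1,0,0,0],[-0.2,0.7,-1,0,0,0]]}}

```text
clock: 32.5
eef_pos: [0.4132, -0.3899, 0.3736]
orientation: [-0.001, 1.0, 0.001, -0.0]
force: [0.1, 1.2, -0.0]
grip_width: 0.0003
finger_force: 0.0
```

Run:
```python
from look import *
print(tool()[:3,3].round(4)); save("wrist","w9.png")
look("cassette latch_lip cradle_stop catch_stud catch_pivot kidney_dish".split())
```

```text
[ 0.4132 -0.3899  0.3736]
cassette [397.  58.] 0.58 [ 0.5372 -0.5022  0.    ]
latch_lip [290. 121.] 0.65 [ 0.4798 -0.4024  0.01  ]
cradle_stop [394.  56.] 0.86 [ 0.5359 -0.4938  0.018 ]
catch_stud [177.  81.] 0.84 [ 0.5139 -0.3041  0.036 ]
catch_pivot [184. 141.] 0.6 [ 0.4626 -0.3038  0.026 ]
kidney_dish [396. 197.] 0.94 [ 0.4025 -0.5155  0.    ]
```

View pics/w9.png

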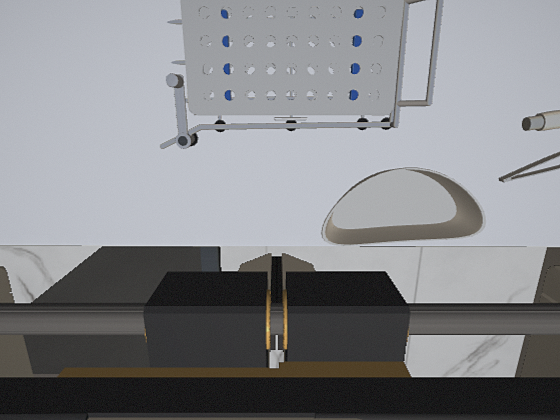

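The picture shows the catch lying across the mouth: stud at (177,81) and pivot at (184,141), the same y within 1 mm. The cassette sits against the stop at about column 400, and the latch at (290,120) is shut.

```bash
python3 -c "
from workcell import robot
print(robot.sign_off())"
```

```text
the job is handed in; nothing more can be done
None
```

I pressed the latch shut, pushed the cassette home against the back stop and turned the catch fully across the mouth, then handed the job in at about 33 s; the hand-in gave no verdict.

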